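# Slide a loaded sample tray across the gap onto a bench shaker and clamp it

## Robot

A 7-joint arm with a two-finger parallel gripper is mounted at the origin on a cart in front of the work surface, level with it; the furniture and walls round the work are solid. World frame = base frame: x ahead of the robot, y to its left, z up, the work surface at z = 0. Lengths are in m, angles in rad, forces in N, time in s.
With the tool pointing down it reaches from about 0.35 to 0.775 m from the base axis. Payload 3.1 kg.
Tool frame: the origin (TCP) lies on the mounting face of the last link; the fingertips stand r.nose_length ahead of it and the grasp point (between the pads) lies 155 mm ahead of it (r.nose_length is the distance from the TCP to the fingertips, in m); z points along the fingers, y is the line along which they close (so a half turn about z gives the same grasp; the last joint's range is limited). The gripper opens to 85 mm and grips with 20 to 120 N. Pads are 22 mm wide; open, the fingers measure 114 mm over their backs; the gripper's body (76 mm by 85 mm) begins 54 mm behind the grasp point. The pads swing forward as they close: fully open they stand 13 mm farther back than shut.
Start: joints at [1.163, 0.311, 0.014, 1.512, -0.004, 1.319, -0.027], TCP at [0.197, -0.514, 0.405] pointing down, gripper open.
Joint ranges: [-2.7, 2.7], [-0.3, 1.91], [-1.27, 1.3], [0.12, 2.57], [-1.44, 4.58], [0.2, 2.03], [-3.05, 3.05]. Speed limits (rad/s): [2.79, 2.79, 3.14, 3.14, 3.14, 3.14, 3.14].

## Interface

Orientations are given as [roll, pitch, yaw] about the fixed x, y, z axes, in that order (R = Rz(yaw) Ry(pitch) Rx(roll)).
In Python, from plant import r gives the robot as it stands.
- The arm moves only by the tool carry_out, never from a script. Its argument "motion" is a list of rows, each an object with "xyz": the shift along the tool's x, y, z in mm, a list of three; "angular": the turn, a rotation vector about the tool's x, y, z in degrees, a list of three. A call has 1 to 12 rows; each row shifts and turns the commanded pose from where the row before left it, along the tool's axes as they then stand; what a row does not reach is not made up. A row lasts 1/8 s, in which the tool goes at most 62.5 mm and 10.7 degrees, less where a joint would pass 70% of its speed; a pose out of reach is approached as far as the arm can. A call with a gripper value outside its range is refused whole. "grip" is the opening, from -1 (shut) to 1 (fully open), set as the call begins (left out, the last holds). The fingers move at their own pace and stop on an object; "newtons" is the grip in N (left out, the last holds). Time passes only in rows, so rows that do not move let the fingers close. It gives the time, the measured TCP pose, the force, the opening and the grip force at its end, in the units of the state.
- r.get_obs(): the state, without advancing time (a new reading comes with each control period).
- r.get_image(name): name is "scene" or "top"; returns a dict with "pixels" (420x560x3 uint8, blue, green, red), "K" (3x3 intrinsics, pixels), "distortion" ([k1, k2, p1, p2, k3] as OpenCV has them; the pictures are not rectified), "eye" and "orientation" of the camera in the world. Camera axes: x right, y up, looking along -z (the intrinsics and any distortion apply to the point x, -y, -z); pixel columns grow to the right and rows downward; lengths in m; the calibration is good to about 2 mm. A picture is of the moment at which its call begins. There is no depth.
- r.finish_job(): hands the job in; it is judged then, once.
The state is a dict: "t": time; "joint_pos": joint angles; "qvel": joint speeds; "joint_torque": joint torques, N m; "tool_pos": TCP position; "eef_rot": TCP orientation; "contact_force": force on the tool from outside, world axes, zero at the start; "moment": the same for the moment, N m; "width": finger opening in m; "grasp_force": force on a finger pad.
Only numpy, scipy, OpenCV 4.12 (cv2) and the standard library are available. Lean on these libraries where they do the work, as an engineer would, in place of code of your own. Each camera call takes 0.05 s, during which the arm holds its last target. There are 200 camera calls.

## Task

Slide the tray with the tube rack from the loading shelf straight across the open gap onto the shaker's platform, without lifting it and keeping it level, so that neither its nose nor its tail sags into the gap, until its nose gently meets the end stop. Then slide the clamp bar sideways until the tray is held snug between the bar and the side rail, and let go. Be gentle: do not shove the stop or the rail out of its screwed setting.

Things in the scene. Friction and masses are not known exactly. Their poses are not given: they have to be found in the camera images.
- shaker: bench shaker standing fast on the counter: white housing under a grey platform. Origin at the counter, x points along the loading direction (away from the shelf), y to the left, z up. Platform top at z = 95 mm, from its loading edge at x = -82 to x = +125 mm and from y = -160 to +105 mm. On it stand the end stop (far end), the side rail (left) and the clamp bar (right)
- platform_edge (a point): top of the platform's loading edge (shaker x = -82, y = 0, z = 95 mm). End stop: steel angle 130 mm wide, 22 high, near face set anywhere at shaker x = +65 to +95. Side rail: bar 17 mm high (screws to 27), inner face set anywhere at y = +71 to +85, mouth flared. These screw settings are not measured: feel for them. Pushed with about 15 N either creeps; neither may be shoved over 3 mm
- clamp (a joint): travel in m of the clamp bar toward the side rail (+y of the shaker), 0 open to 0.070. Bar 150 mm long in x, 15 mm thick, top 18 mm above the platform; inner face at shaker y = -140 mm + travel. It meets a tray lying against the rail somewhere between 0.041 and 0.055, as the rail is set. Slides with about 3 N of friction and stays where left
- clamp_post (a point): middle of the black upright post on the clamp bar, 14 mm in diameter, from 18 to 50 mm above the platform (this point 35 mm above it), near the bar's loading end; push it from its right, outer side toward the rail
- shelf: white loading shelf standing fast on the counter, 165 (x) x 215 (y) mm, top 96 mm above the counter (1 mm above the platform), with 10 mm high side guides that leave the tray 4 mm each side. Origin at the counter under its centre, x toward the shaker. Between its edge (x = +82 mm) and the platform's loading edge is an open gap of 62 to 70 mm
- tray: steel tray 150 (x) x 170 (y) x 26 (z) mm, 0.14 kg. Origin at its underside centre, x points to its nose (+75 mm), y left. Slides easily on two wire skids (x = -68 to +68, y = +-60 mm, rounded ends). Floor top z = 12, rim 7 mm thick to z = 26. Rack pocket x = +13 to +68. Cross rib 8 mm thick, x = -31 to -23, top z = 26 mm. With the rack, the centre of mass is about 29 mm ahead of the origin
- tray_well (a point): centre of the finger well's floor at the tray's rear, between cross rib and rear rim: 37 mm free in x, 156 in y, 14 deep; fingertips can bear down here and push the rib forward. The tray is nose-heavy: crossing, it tips before the nose reaches the platform unless held down here with 2 to 6 N; with the tail over the gap, over 3 N can tip it back
- tray_nose (a point): middle of the tray's front face, 10 mm above its underside. The tray is thin sheet: fingers and clamp bar must not press on it with more than 30 N
- rack: white rack with capped tubes, 52 x 150 x 88 mm, about 0.3 to 0.45 kg, standing loose in the tray's front pocket; origin at its underside centre
- cup: white specimen cup with lid, 63 mm across, 69 mm high, standing on the counter to the right of the shelf; leave it alone. Origin at its underside
- oil: small brown bottle, 28 mm across, 59 mm high, on the counter to the left of the shaker; leave it alone. Origin at its underside
- petri: petri dish 90 mm across, 14 mm high, on the counter to the right; leave it alone. Origin at its underside
- clamp_face (a point): middle of the clamp bar's inner face, 10 mm above the platform

How it is judged:
On the way, in this order (a step that is already met when the one before it is completed fails the run):
1. the tray's nose has crossed the gap and lies over the platform, the tray level (x of tray_nose in the frame of shaker above -0.06 m and z of tray_nose in the frame of shaker above 0.101 m and angle between tray's own z axis and vertical below 0.04 rad), for 0.05 s.
2. the tray's nose has met the end stop (x of stop_c0 in the frame of tray below 0.082 m and angle between tray's own z axis and vertical below 0.03 rad), for 0.2 s.
3. the clamp bar has closed on the tray (y of clamp_face in the frame of tray above -0.0875 m and y of rail_c0 in the frame of tray below 0.0925 m), for 0.2 s.
At the end, for the whole second after the job is handed in: the tray lies flat on the platform with the rack upright in its pocket, its nose within 3.5 mm of the end stop, its left side within 2.5 mm of the side rail and parallel to it (2 degrees), the clamp bar within 2.5 mm of its right side, everything at rest (all of step 3 and x of stop_c0 in the frame of tray below 0.0825 m and angle between the x axis of tray and the x axis of shaker, either way round below 0.03 rad and z of tray in the frame of shaker between 0.092 and 0.098 m and angle between tray's own z axis and vertical below 0.02 rad and angle between rack's own z axis and vertical below 0.05 rad and x of rack in the frame of tray between 0.034 and 0.047 m and linear speed of tray below 0.01 m/s and velocity of joint clamp below 0.005 m/s); the robot touches nothing.
It fails at once if the tray tips more than 2.3 degrees (nose or tail sags into the gap) (angle between tray's own z axis and vertical above 0.04 rad).
It fails at once if the tray is lifted more than 13 mm off the shelf level (z of tray in the frame of shaker above 0.11 m).
It fails at once if the end stop or the side rail is shoved more than 3 mm out of its setting (distance of any of stop_c0, rail_c0 from where it was at the start of the episode above 0.003 m).
It fails at once if the fingers or the clamp bar press on the tray with more than 30 N (contact force between any of clamp_c1, the fingers and tray above 30 N).
It fails at once if the cup, the bottle or the petri dish is moved more than 15 mm (distance of any of cup, oil, petri from where it was at the start of the episode above 0.015 m).
It also fails if it takes over 64 s, if anything falls off the work surface, if the arm or the gripper's body presses on something with over 40 N, if the wrist force passes 120 N, or if a joint passes its speed limit or range.

## Working session

There is one attempt and no reset: what is moved stays moved. The work goes in short steps, Python scripts to look and compute and a tool call to move; the robot and the scene stay as the last step left them, time stands still between calls to the robot, and variables do not carry over. Pictures are saved under pics/ and viewed, at most 10 in all, crops included, and the job is handed in when it is done.

Besides the shell and the picture viewer there is one more tool, called after "Emit:" in YAML: its name, and indented under it one key for each argument. carry_out: Moves the arm, as the interface text tells. Its arguments: {"type":"object","properties":{"motion":{"type":"array"},"grip":{"type":"number"},"newtons":{"type":"number"}},"required":["motion"]}

```bash
mkdir -p pics; ls
cat > h.py <<'E'
import cv2,numpy as np
from plant import r
from scipy.spatial.transform import Rotation as R
def shot(n,f):
    d=r.get_image(n); cv2.imwrite('pics/'+f,d['pixels']); return d
def cam(d):
    o=np.array(d['orientation'],float)
    Rm=o if o.shape==(3,3) else (R.from_euler('xyz',o).as_matrix() if o.size==3 else R.from_quat(o).as_matrix())
    return Rm,np.array(d['eye'])
def pt(d,u,v,z):
    Rm,e=cam(d); p=cv2.undistortPoints(np.array([[[u,v]]],float),np.array(d['K']),np.array(d['distortion']))[0,0]
    w=Rm@np.array([p[0],-p[1],-1]); return e+w*(z-e[2])/w[2]
E
python3 - <<'E'
from h import *
import pickle
for n in('scene','top'):
    d=shot(n,n+'1.png'); pickle.dump(d,open(n+'1.pkl','wb')); print(n,d['eye'],d['orientation'],d['K'],d['distortion'])
print(r.get_obs(),r.nose_length)
E
```

```text
pics
scene [0.06429726 0.79064126 0.72915272] [ 0.99034494 -0.0135488  -2.55644208] [[528.84626078   0.         273.44566458]
 [  0.         528.84626078 210.9330548 ]
 [  0.           0.           1.        ]] [0.05287705 0.         0.         0.         0.        ]
top [ 0.50847494 -0.02726726  1.22825206] [ 0.08093932  0.01554059 -1.57414504] [[481.3260322    0.         275.10556275]
 [  0.         481.3260322  206.57407327]
 [  0.           0.           1.        ]] [-0.0963719  0.         0.         0.         0.       ]
{'t': 0.1, 'joint_pos': array([ 1.16328993,  0.31166443,  0.01400037,  1.51288701, -0.0044184 ,
        1.31921482, -0.02721616]), 'qvel': array([-8.19496145e-04, -2.19097363e-03, -3.22395081e-05, -4.08025079e-03,
       -1.10612802e-03, -5.15772195e-05,  1.43759183e-03]), 'joint_torque': array([ 1.12611917e-03, -3.80856729e+01,  1.46886790e-01, -2.31242234e+01,
        1.23617242e-02,  8.06606258e-03,  1.08661257e-05]), 'tool_pos': array([ 0.1966623 , -0.51333463,  0.40372296]), 'eef_rot': array([-3.13945128e+00,  7.43537822e-05,  3.65855249e-01]), 'contact_force': array([-0.55821249, -0.11023006,  0.11931374]), 'moment': array([0.00412352, 0.0351904 , 0.01234629]), 'grasp_force': 0.0, 'width': 0.08556283343769946} 0.1734
```

View pics/scene1.png

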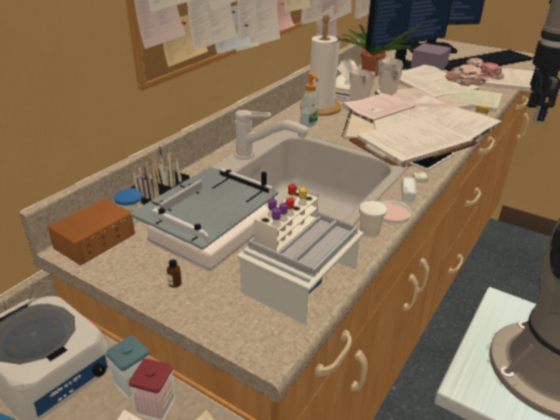

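View pics/top1.png

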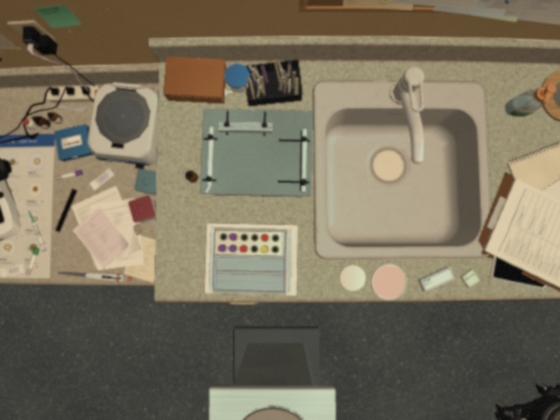

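The scene view shows the shelf with tray and rack at about (300,250), the shaker platform at about (210,205), and the black clamp post at about (264,180). In the top view the platform spans (202-311,110-195) and the shelf (207-297,224-294), so loading runs along about +x. Next I'll zoom in on the top view.

Run:
```python
from h import *
a=cv2.imread('pics/top1.png')[100:300,190:325]
b=cv2.imread('pics/scene1.png')[160:320,130:370]
cv2.imwrite('pics/c1.png',cv2.resize(a,None,fx=3,fy=3,interpolation=cv2.INTER_CUBIC))
cv2.imwrite('pics/c2.png',cv2.resize(b,None,fx=3.3,fy=3.3,interpolation=cv2.INTER_CUBIC))
```

```text
(no output)
```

View pics/c1.png

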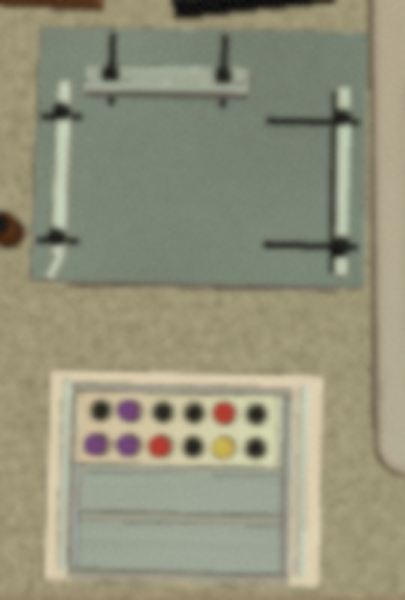

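View pics/c2.png

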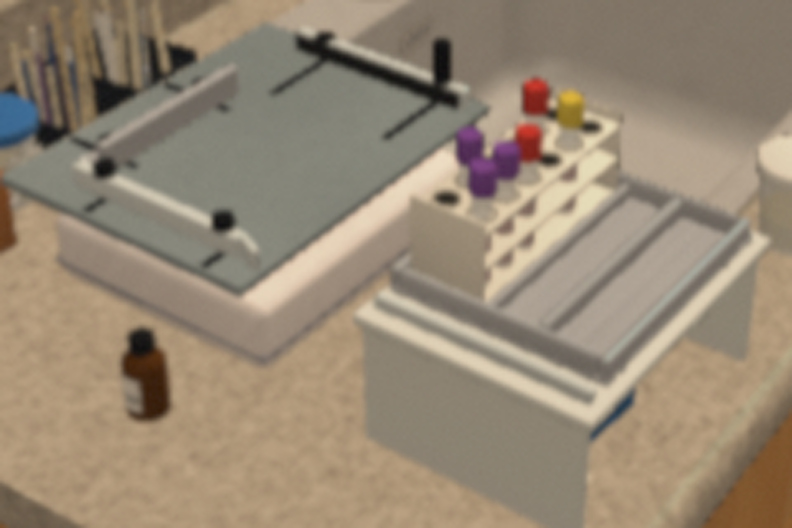

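The crop shows the platform's near edge running from (30,281) to (364,289), the tray rim corners at (75,386), (290,390), (70,573) and (283,577), and the rib at y≈517. The rail is at x≈62, the clamp bar at x≈342 with its post near (342,247), and the stop's near face at y≈95.

Run:
```python
from h import *
import pickle
d=pickle.load(open('top1.pkl','rb'))
def P(x,y,z): return pt(d,190+(x-1)/3,100+(y-1)/3,z)[:2]
ang=lambda v:np.degrees(np.arctan2(v[1],v[0]))
def rep(n,pts,z):
    q=[P(*p,z) for p in pts]; print(n,*[np.round(a*1000,1) for a in q]); return q
p=rep('plat nl nr fl fr',[(30,281),(364,289),(41,27),(368,33)],.095)
print('yaw', [ang(a-b) for a,b in((p[2],p[0]),(p[3],p[1]))],ang(p[0]-p[1])-90,ang(p[2]-p[3])-90, np.linalg.norm(p[0]-p[1]),np.linalg.norm(p[2]-p[0]))
s=rep('shelf fl fr nl nr',[(52,370),(323,377),(45,578),(319,586)],.096)
print('yaw',[ang(a-b) for a,b in((s[0],s[2]),(s[1],s[3]))],ang(s[0]-s[1])-90,ang(s[2]-s[3])-90,np.mean(s,0)*1000)
t=rep('tray fl fr nl nr',[(75,386),(290,390),(70,573),(283,577)],.122)
print('yaw',[ang(a-b) for a,b in((t[0],t[2]),(t[1],t[3]))],ang(t[0]-t[1])-90,ang(t[2]-t[3])-90,np.mean(t,0)*1000,np.linalg.norm(t[0]-t[1]),np.linalg.norm(t[2]-t[0]))
rep('rib',[(78,516),(285,521)],.122)
rep('rail in',[(71,90),(68,235)],.112); rep('clamp in',[(336,90),(333,270)],.113); rep('stop',[(84,95),(248,97)],.106)
rep('post',[(342,247)],.145)
# subpixel tray/shelf edges left to later
```

```text
plat nl nr fl fr [632.9 169.5] [625.2 -95. ] [839.3 163.2] [ 831.9 -100.4]
yaw [np.float64(-1.7429398143780734), np.float64(-1.5187968378864054)] -1.6755401366939822 -1.6115929278853827 0.26452220861185255 0.20647976450975325
shelf fl fr nl nr [562.2 151.2] [555.9 -62.1] [399.5 155.8] [393.3 -58. ]
yaw [np.float64(-1.6400663872748447), np.float64(-1.4437159035024603)] -1.690471792455753 -1.6616681046661341 [477.69929307  46.71326895]
tray fl fr nl nr [548.6 129.2] [544.9 -36. ] [405.8 132.4] [402.8 -30. ]
yaw [np.float64(-1.3017703235149933), np.float64(-2.4131488403382075)] -1.2602447705382218 -1.0686246823826338 [475.53548175  48.91038977] 0.16522336921283565 0.1427838798300927
rib [449.2 126.4] [445.2 -31.7]
rail in [782.8 135.7] [667.1 136.9]
clamp in [780.8 -73.5] [638.3 -69.9]
stop [780.1 126.2] [777.3  -4.1]
post [652.  -75.7]
```

Sizes match the spec: the platform measures 264 x 206 mm and the yaw is about -1.63°. The shaker origin is at about (711.6, 62.4), the stop at x≈+67, the rail at y≈+74, and the tray centre at about (475, 49). I'll keep the gripper open and push the rib with both fingers. First I'll move above the well, which is at about (425.5, 50).

Emit:
carry_out:
  motion:
    - {"xyz": [34.6,-37,0],"angular": [0,0,0]}
    - {"xyz": [34.6,-37,0],"angular": [0,0,0]}
    - {"xyz": [34.6,-37,0],"angular": [0,0,0]}
    - {"xyz": [34.6,-37,0],"angular": [0,0,0]}
    - {"xyz": [34.6,-37,0],"angular": [0,0,0]}
    - {"xyz": [34.6,-37,0],"angular": [0,0,0]}
    - {"xyz": [34.6,-37,0],"angular": [0,0,0]}
    - {"xyz": [34.6,-37,0],"angular": [0,0,0]}
    - {"xyz": [34.6,-37,0],"angular": [0,0,0]}
    - {"xyz": [34.6,-37,0],"angular": [0,0,0]}
    - {"xyz": [34.6,-37,0],"angular": [0,0,0]}
    - {"xyz": [34.6,-37,0],"angular": [0,0,0]}
  grip: 1

```text
t: 1.6
tool_pos: [0.4258, 0.0509, 0.4045]
eef_rot: [3.141, 0.0, 0.365]
contact_force: [1.0, -0.5, 0.1]
width: 0.0856
grasp_force: 0.0
```

Emit:
carry_out:
  motion:
    - {"xyz": [0,0,0],"angular": [0,0,7.5]}
    - {"xyz": [0,0,0],"angular": [0,0,7.5]}
    - {"xyz": [0,0,0],"angular": [0,0,7.6]}
    - {"xyz": [0,0,25],"angular": [0,0,0]}
    - {"xyz": [0,0,25],"angular": [0,0,0]}
    - {"xyz": [0,0,0],"angular": [0,0,0]}
    - {"xyz": [0,0,0],"angular": [0,0,0]}

```text
t: 2.48
tool_pos: [0.4259, 0.0496, 0.3553]
eef_rot: [-3.141, -0.001, -0.029]
contact_force: [-0.9, 0.2, -0.4]
width: 0.0854
grasp_force: 0.0
```

Run:
```python
from h import *
import pickle
d=shot('top','top2.png'); e=shot('scene','scene2.png'); pickle.dump(d,open('top2.pkl','wb'))
o=r.get_obs(); print({k:np.round(o[k],4) for k in('t','tool_pos','eef_rot','contact_force','width','joint_pos')},r.nose_length)
a=d['pixels'][190:310,190:320]; b=e['pixels'][160:320,220:400]
cv2.imwrite('pics/v2.png',np.hstack([cv2.resize(a,(400,370),interpolation=2),cv2.resize(b,(400,370),interpolation=2)]))
```

```text
{'t': np.float64(2.575), 'tool_pos': array([0.4261, 0.0497, 0.3558]), 'eef_rot': array([-3.1415e+00, -2.2000e-03, -2.8700e-02]), 'contact_force': array([ 0.3391, -0.0464,  0.2515]), 'width': np.float64(0.0855), 'joint_pos': array([ 0.3951,  0.1394, -0.6046,  1.8787,  0.0872,  1.1472, -1.8402])} 0.1734
```

View pics/v2.png

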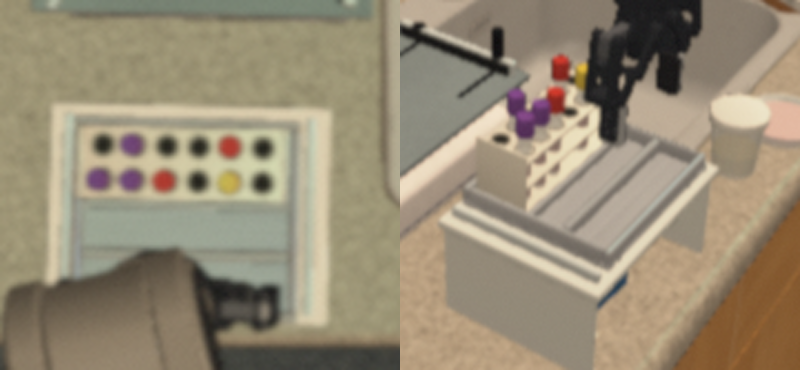

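The gripper is above the rear well, with the fingers spread along y. Now I'll descend and feel for the floor.

Emit:
carry_out:
  motion:
    - {"xyz": [0,0,22],"angular": [0,0,0]}
    - {"xyz": [0,0,22],"angular": [0,0,0]}
    - {"xyz": [0,0,16],"angular": [0,0,0]}
    - {"xyz": [0,0,7],"angular": [0,0,0]}
    - {"xyz": [0,0,3],"angular": [0,0,0]}
    - {"xyz": [0,0,1],"angular": [0,0,0]}
    - {"xyz": [0,0,0],"angular": [0,0,0]}

```text
t: 3.45
tool_pos: [0.4259, 0.0496, 0.2842]
eef_rot: [3.142, -0.001, -0.029]
contact_force: [-0.9, -0.3, 0.3]
width: 0.0854
grasp_force: 0.0
```

Emit:
carry_out:
  motion:
    - {"xyz": [0,0,1],"angular": [0,0,0]}
    - {"xyz": [0,0,1],"angular": [0,0,0]}
    - {"xyz": [0,0,1],"angular": [0,0,0]}
    - {"xyz": [0,0,0],"angular": [0,0,0]}

```text
t: 3.95
tool_pos: [0.4256, 0.0496, 0.2806]
eef_rot: [3.142, 0.0, -0.028]
contact_force: [-0.0, 0.1, 0.2]
width: 0.0851
grasp_force: 0.0
```

Emit:
carry_out:
  motion:
    - {"xyz": [0,0,3],"angular": [0,0,0]}
    - {"xyz": [0,0,3],"angular": [0,0,0]}
    - {"xyz": [0,0,0],"angular": [0,0,0]}

```text
t: 4.32
tool_pos: [0.4255, 0.0495, 0.2743]
eef_rot: [3.142, 0.001, -0.029]
contact_force: [0.4, 0.4, -0.3]
width: 0.0851
grasp_force: 0.0
```

Emit:
carry_out:
  motion:
    - {"xyz": [0,0,2],"angular": [0,0,0]}
    - {"xyz": [0,0,1],"angular": [0,0,0]}
    - {"xyz": [0,0,0],"angular": [0,0,0]}

```text
t: 4.7
tool_pos: [0.4256, 0.0495, 0.2716]
eef_rot: [3.142, 0.0, -0.029]
contact_force: [0.4, 0.7, -0.5]
width: 0.0854
grasp_force: 0.0
```

Emit:
carry_out:
  motion:
    - {"xyz": [0,0,1],"angular": [0,0,0]}
    - {"xyz": [0,0,1],"angular": [0,0,0]}
    - {"xyz": [0,0,0],"angular": [0,0,0]}

```text
t: 5.08
tool_pos: [0.4256, 0.0495, 0.2696]
eef_rot: [3.142, 0.0, -0.029]
contact_force: [0.6, -0.1, -0.1]
width: 0.0854
grasp_force: 0.0
```

Emit:
carry_out:
  motion:
    - {"xyz": [0,0,1],"angular": [0,0,0]}
    - {"xyz": [0,0,0],"angular": [0,0,0]}

```text
t: 5.32
tool_pos: [0.4256, 0.0495, 0.2686]
eef_rot: [3.142, 0.0, -0.029]
contact_force: [0.6, -0.5, 0.8]
width: 0.0857
grasp_force: 0.0
```

Emit:
carry_out:
  motion:
    - {"xyz": [0,0,1],"angular": [0,0,0]}
    - {"xyz": [0,0,0],"angular": [0,0,0]}

```text
t: 5.58
tool_pos: [0.4257, 0.0496, 0.2683]
eef_rot: [3.141, -0.0, -0.028]
contact_force: [-1.2, -0.9, 4.3]
width: 0.0852
grasp_force: 2.5
```

Floor contact is at TCP z≈0.2685, with a stiffness of roughly 5 N/mm. I'll ease off slightly and push forward to take up the rib.

Emit:
carry_out:
  motion:
    - {"xyz": [1,0,-0.4],"angular": [0,0,0]}
    - {"xyz": [2,0,0],"angular": [0,0,0]}
    - {"xyz": [2,0,0],"angular": [0,0,0]}
    - {"xyz": [2,0,0],"angular": [0,0,0]}
    - {"xyz": [2,0,0],"angular": [0,0,0]}
    - {"xyz": [2,0,0],"angular": [0,0,0]}
    - {"xyz": [2,0,0],"angular": [0,0,0]}
    - {"xyz": [2,0,0],"angular": [0,0,0]}

```text
t: 6.58
tool_pos: [0.4402, 0.0494, 0.2683]
eef_rot: [3.141, 0.002, -0.028]
contact_force: [-4.0, 0.8, 7.4]
width: 0.0855
grasp_force: 3.1
```

```bash
cat > look.py <<'E'
from h import *
import sys,pickle
n=sys.argv[1]
d=shot('top',n+'t.png'); e=shot('scene',n+'s.png'); pickle.dump((d,e),open(n+'.pkl','wb'))
o=r.get_obs(); print({k:np.round(o[k],4) for k in('t','tool_pos','eef_rot','contact_force','joint_pos')})
# tube caps centroids (saturated red/purple/yellow) on the rack top in top view
hsv=cv2.cvtColor(d['pixels'],cv2.COLOR_BGR2HSV)[100:300,190:325]
m=((hsv[...,1]>110)&(hsv[...,2]>60)&((hsv[...,0]<8)|(hsv[...,0]>125))).astype(np.uint8)
k,l,s,c=cv2.connectedComponentsWithStats(m)
for i in range(1,k):
    if 8<s[i,4]<80: print(s[i,4],np.round(1000*pt(d,c[i][0]+190,c[i][1]+100,.2)[:2],1))
E
python3 look.py a
python3 - <<'E'
import pickle
from h import *
d=pickle.load(open('top1.pkl','rb'))
hsv=cv2.cvtColor(d['pixels'],cv2.COLOR_BGR2HSV)[100:300,190:325]
m=((hsv[...,1]>110)&(hsv[...,2]>60)&((hsv[...,0]<8)|(hsv[...,0]>125))).astype(np.uint8)
k,l,s,c=cv2.connectedComponentsWithStats(m)
for i in range(1,k):
    if 8<s[i,4]<80: print('ref',s[i,4],np.round(1000*pt(d,c[i][0]+190,c[i][1]+100,.2)[:2],1))
E
```

```text
{'t': np.float64(6.675), 'tool_pos': array([0.4405, 0.0494, 0.2683]), 'eef_rot': array([-3.1416e+00,  9.0000e-04, -2.8400e-02]), 'contact_force': array([-2.8808,  0.5031,  4.5098]), 'joint_pos': array([ 0.3454,  0.2831, -0.5828,  1.9648,  0.1901,  0.9481, -1.93  ])}
30 [540.5  11.6]
34 [516.9  57.2]
ref 31 [526.3  11.7]
ref 35 [502.7  57.7]
```

Emit:
carry_out:
  motion:
    - {"xyz": [2,0,0],"angular": [0,0,0]}
    - {"xyz": [4,0,0],"angular": [0,0,0]}
    - {"xyz": [4,0,0],"angular": [0,0,0]}
    - {"xyz": [4,0,0],"angular": [0,0,0]}
    - {"xyz": [4,0,0],"angular": [0,0,0]}
    - {"xyz": [4,0,0],"angular": [0,0,0]}
    - {"xyz": [4,0,0],"angular": [0,0,0]}
    - {"xyz": [4,0,0],"angular": [0,0,0]}

```text
t: 7.68
tool_pos: [0.4702, 0.0486, 0.2683]
eef_rot: [3.141, 0.002, -0.028]
contact_force: [-3.4, 0.2, 7.0]
width: 0.0853
grasp_force: 3.0
```

```bash
python3 look.py b
```

```text
{'t': np.float64(7.775), 'tool_pos': array([0.4708, 0.0485, 0.2683]), 'eef_rot': array([-3.1414e+00,  1.0000e-04, -2.8600e-02]), 'contact_force': array([-1.8028,  1.0797,  4.0159]), 'joint_pos': array([ 0.3262,  0.3406, -0.5682,  1.8908,  0.2192,  0.9718, -1.9398])}
34 [569.7  10.3]
34 [546.5  56.8]
```

The tray follows the fingers one to one, with its centre at about -192. Next comes the crossing, with slightly more hold-down.

Emit:
carry_out:
  motion:
    - {"xyz": [2,0,0.4],"angular": [0,0,0]}
    - {"xyz": [4,0,0],"angular": [0,0,0]}
    - {"xyz": [5,0,0],"angular": [0,0,0]}
    - {"xyz": [5,0,0],"angular": [0,0,0]}
    - {"xyz": [5,0,0],"angular": [0,0,0]}
    - {"xyz": [5,0,0],"angular": [0,0,0]}
    - {"xyz": [5,0,0],"angular": [0,0,0]}
    - {"xyz": [5,0,0],"angular": [0,0,0]}
    - {"xyz": [5,0,0],"angular": [0,0,0]}
    - {"xyz": [5,0,0],"angular": [0,0,0]}
    - {"xyz": [4,0,0],"angular": [0,0,0]}
    - {"xyz": [3,0,0],"angular": [0,0,0]}

```text
t: 9.28
tool_pos: [0.5233, 0.0472, 0.2684]
eef_rot: [3.142, 0.001, -0.028]
contact_force: [-4.0, -0.6, 9.0]
width: 0.0856
grasp_force: 4.4
```

```bash
python3 look.py c
```

```text
{'t': np.float64(9.375), 'tool_pos': array([0.5237, 0.0471, 0.2685]), 'eef_rot': array([-3.1414e+00, -1.0000e-04, -2.8500e-02]), 'contact_force': array([-3.2134, -0.1505,  8.4436]), 'joint_pos': array([ 0.2922,  0.4377, -0.544 ,  1.7539,  0.2599,  1.022 , -1.9462])}
34 [622.8   9. ]
35 [599.8  55.4]
```

The nose is over the platform, with its skids about 10 mm on. I'll ease the pressure off while both ends are supported, then push on the rib only.

Emit:
carry_out:
  motion:
    - {"xyz": [3,0,0],"angular": [0,0,0]}
    - {"xyz": [4,0,-0.3],"angular": [0,0,0]}
    - {"xyz": [4,0,-0.4],"angular": [0,0,0]}
    - {"xyz": [3,0,-0.5],"angular": [0,0,0]}
    - {"xyz": [3,0,-0.7],"angular": [0,0,0]}
    - {"xyz": [3,0,-1],"angular": [0,0,0]}
    - {"xyz": [3,0,-1],"angular": [0,0,0]}
    - {"xyz": [3,0,0],"angular": [0,0,0]}
    - {"xyz": [3,0,0],"angular": [0,0,0]}

```text
t: 10.5
tool_pos: [0.5526, 0.0459, 0.2713]
eef_rot: [3.141, 0.001, -0.029]
contact_force: [-1.1, -0.1, -0.4]
width: 0.0853
grasp_force: 0.7
```

```bash
python3 look.py d
```

```text
{'t': np.float64(10.6), 'tool_pos': array([0.553 , 0.0459, 0.2716]), 'eef_rot': array([-3.1414e+00, -6.0000e-04, -2.8700e-02]), 'contact_force': array([-1.5525,  0.4251, -1.9455]), 'joint_pos': array([ 0.2749,  0.4868, -0.5322,  1.6707,  0.2757,  1.059 , -1.942 ])}
36 [644.1   8.8]
```

The fingers are now bearing on the rib with no downforce, so I'll push on.

Emit:
carry_out:
  motion:
    - {"xyz": [3,0,0],"angular": [0,0,0]}
    - {"xyz": [5,0,0],"angular": [0,0,0]}
    - {"xyz": [5,0,0],"angular": [0,0,0]}
    - {"xyz": [5,0,0],"angular": [0,0,0]}
    - {"xyz": [5,0,0],"angular": [0,0,0]}
    - {"xyz": [5,0,0],"angular": [0,0,0]}
    - {"xyz": [5,0,0],"angular": [0,0,0]}
    - {"xyz": [5,0,0],"angular": [0,0,0]}
    - {"xyz": [4,0,0],"angular": [0,0,0]}
    - {"xyz": [3,0,0],"angular": [0,0,0]}

```text
t: 11.85
tool_pos: [0.5978, 0.0446, 0.2716]
eef_rot: [-3.142, 0.0, -0.029]
contact_force: [-1.8, 0.5, -1.2]
width: 0.0855
grasp_force: 0.7
```

```bash
python3 look.py e
```

```text
{'t': np.float64(11.95), 'tool_pos': array([0.5981, 0.0446, 0.2718]), 'eef_rot': array([-3.1414e+00, -1.1000e-03, -2.8700e-02]), 'contact_force': array([-0.775 ,  0.4698,  0.0175]), 'joint_pos': array([ 0.2455,  0.5678, -0.5139,  1.5404,  0.2995,  1.1114, -1.934 ])}
36 [688.4   7. ]
```

Emit:
carry_out:
  motion:
    - {"xyz": [3,0,0],"angular": [0,0,0]}
    - {"xyz": [5,0,0],"angular": [0,0,0]}
    - {"xyz": [5,0,0],"angular": [0,0,0]}
    - {"xyz": [5,0,0],"angular": [0,0,0]}
    - {"xyz": [5,0,0],"angular": [0,0,0]}
    - {"xyz": [5,0,0],"angular": [0,0,0]}
    - {"xyz": [5,0,0],"angular": [0,0,0]}
    - {"xyz": [5,0,0],"angular": [0,0,0]}
    - {"xyz": [5,0,0],"angular": [0,0,0]}
    - {"xyz": [4,0,0],"angular": [0,0,0]}
    - {"xyz": [3,0,0],"angular": [0,0,0]}
    - {"xyz": [3,0,0],"angular": [0,0,0]}

```text
t: 13.45
tool_pos: [0.6507, 0.0431, 0.2715]
eef_rot: [3.142, 0.0, -0.029]
contact_force: [-2.0, -0.9, 1.2]
width: 0.0857
grasp_force: 1.1
```

Emit:
carry_out:
  motion:
    - {"xyz": [2,0,0],"angular": [0,0,0]}
    - {"xyz": [1,0,0],"angular": [0,0,0]}
    - {"xyz": [1,0,0],"angular": [0,0,0]}

```text
t: 13.82
tool_pos: [0.6545, 0.043, 0.2715]
eef_rot: [3.142, 0.0, -0.029]
contact_force: [-1.7, 0.8, 1.0]
width: 0.0857
grasp_force: 1.1
```

```bash
python3 look.py f; python3 -c "
import cv2,numpy as np
a=cv2.imread('pics/ft.png')[100:240,190:325];b=cv2.imread('pics/fs.png')[140:300,130:330]
cv2.imwrite('pics/v3.png',np.hstack([cv2.resize(a,(390,400),interpolation=2),cv2.resize(b,(400,400),interpolation=2)]))"
```

```text
{'t': np.float64(13.925), 'tool_pos': array([0.6546, 0.0429, 0.2715]), 'eef_rot': array([ 3.1415e+00, -2.0000e-04, -2.8600e-02]), 'contact_force': array([-1.1807,  1.0245,  1.3146]), 'joint_pos': array([ 0.2068,  0.6726, -0.4926,  1.3608,  0.3234,  1.1875, -1.9147])}
40 [745.    6.1]
```

View pics/v3.png

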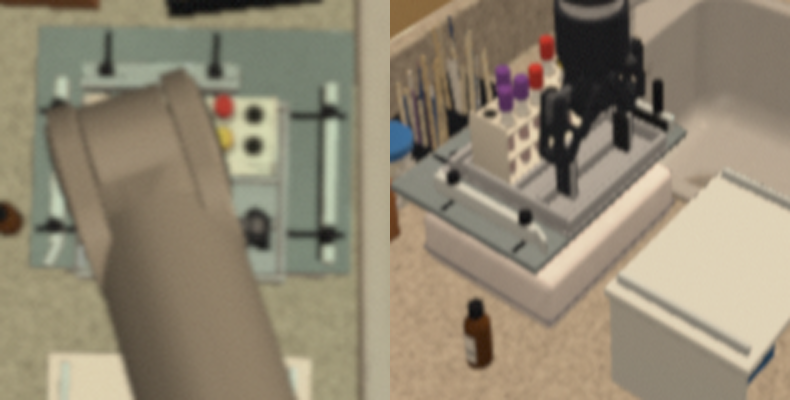

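The tray is level on the platform with its nose just short of the stop, and the tail lies at the platform edge. Now I'll creep forward to feel for the stop.

Emit:
carry_out:
  motion:
    - {"xyz": [1,0,0],"angular": [0,0,0]}
    - {"xyz": [1,0,0],"angular": [0,0,0]}
    - {"xyz": [1,0,0],"angular": [0,0,0]}
    - {"xyz": [1,0,0],"angular": [0,0,0]}

```text
t: 14.42
tool_pos: [0.6586, 0.0429, 0.2715]
eef_rot: [3.142, 0.0, -0.029]
contact_force: [-2.6, 0.2, 1.2]
width: 0.0852
grasp_force: 1.0
```

Emit:
carry_out:
  motion:
    - {"xyz": [0.7,0,0],"angular": [0,0,0]}
    - {"xyz": [0.7,0,0],"angular": [0,0,0]}

```text
t: 14.68
tool_pos: [0.66, 0.0428, 0.2716]
eef_rot: [3.142, 0.0, -0.029]
contact_force: [-1.7, -0.2, 0.6]
width: 0.0856
grasp_force: 1.0
```

Emit:
carry_out:
  motion:
    - {"xyz": [0.7,0,0],"angular": [0,0,0]}
    - {"xyz": [0.7,0,0],"angular": [0,0,0]}

```text
t: 14.92
tool_pos: [0.6614, 0.0428, 0.2716]
eef_rot: [3.142, 0.0, -0.029]
contact_force: [-1.8, -0.0, 0.7]
width: 0.0856
grasp_force: 0.9
```

Emit:
carry_out:
  motion:
    - {"xyz": [0.7,0,0],"angular": [0,0,0]}
    - {"xyz": [0.7,0,0],"angular": [0,0,0]}

```text
t: 15.18
tool_pos: [0.6628, 0.0428, 0.2715]
eef_rot: [3.142, 0.0, -0.029]
contact_force: [-2.1, 0.7, 1.1]
width: 0.0858
grasp_force: 0.9
```

Emit:
carry_out:
  motion:
    - {"xyz": [0.7,0,0],"angular": [0,0,0]}
    - {"xyz": [0.5,0,0],"angular": [0,0,0]}

```text
t: 15.42
tool_pos: [0.6637, 0.0427, 0.2715]
eef_rot: [3.141, 0.001, -0.029]
contact_force: [-3.4, -0.3, 1.3]
width: 0.0853
grasp_force: 1.6
```

Emit:
carry_out:
  motion:
    - {"xyz": [0.5,0,0],"angular": [0,0,0]}
    - {"xyz": [0.5,0,0],"angular": [0,0,0]}

```text
t: 15.68
tool_pos: [0.6642, 0.0427, 0.2715]
eef_rot: [3.141, 0.003, -0.028]
contact_force: [-6.4, -1.2, 3.9]
width: 0.0854
grasp_force: 3.1
```

The stop is felt at 6 N, so contact is made. I'll hold a moment, back off and rise.

Emit:
carry_out:
  motion:
    - {"xyz": [0,0,0],"angular": [0,0,0]}
    - {"xyz": [0,0,0],"angular": [0,0,0]}
    - {"xyz": [-1.5,0,0],"angular": [0,0,0]}
    - {"xyz": [-3,0,0],"angular": [0,0,0]}
    - {"xyz": [0,0,-8],"angular": [0,0,0]}
    - {"xyz": [0,0,-20],"angular": [0,0,0]}
    - {"xyz": [0,0,-30],"angular": [0,0,0]}
    - {"xyz": [0,0,-30],"angular": [0,0,0]}
    - {"xyz": [0,0,-25],"angular": [0,0,0]}
    - {"xyz": [0,0,0],"angular": [0,0,0]}

```text
t: 16.92
tool_pos: [0.6613, 0.0432, 0.388]
eef_rot: [-3.14, -0.007, -0.029]
contact_force: [-0.9, 0.5, -0.3]
width: 0.0858
grasp_force: 0.0
```

Emit:
carry_out:
  motion:
    - {"xyz": [0,40,0],"angular": [0,0,0]}
    - {"xyz": [0,45,0],"angular": [0,0,0]}
    - {"xyz": [0,45,0],"angular": [0,0,0]}
    - {"xyz": [0,40,0],"angular": [0,0,0]}
    - {"xyz": [0,0,0],"angular": [0,0,0]}
    - {"xyz": [0,0,0],"angular": [0,0,0]}
  grip: -1
  newtons: 40

```text
t: 17.68
tool_pos: [0.6555, -0.1263, 0.3834]
eef_rot: [-3.14, 0.001, -0.028]
contact_force: [0.9, 0.6, 1.6]
width: 0.0
grasp_force: 0.0
```

```bash
python3 look.py g; python3 -c "
from h import *
import pickle
t,s=pickle.load(open('g.pkl','rb'))
a=t['pixels'][100:240,190:325];b=s['pixels'][140:300,130:330]
cv2.imwrite('pics/v4.png',np.hstack([cv2.resize(a,(390,400),interpolation=2),cv2.resize(b,(400,400),interpolation=2)]))
hsv=cv2.cvtColor(s['pixels'],cv2.COLOR_BGR2HSV)
print(pt(s,263.6,178.8,.130), pt(s,263.6,173,.145))
"
```

```text
{'t': np.float64(17.775), 'tool_pos': array([ 0.6557, -0.1248,  0.3841]), 'eef_rot': array([-3.1398e+00,  6.0000e-04, -2.5300e-02]), 'contact_force': array([-0.5399, -0.0713,  0.0208]), 'joint_pos': array([ 0.4356,  0.6174, -0.4895,  1.1592,  0.2768,  1.4287, -1.6107])}
36 [752.8   5.1]
36 [729.3  51.3]
[ 0.65424016 -0.07389911  0.13      ] [ 0.65434769 -0.0739704   0.145     ]
```

View pics/v4.png

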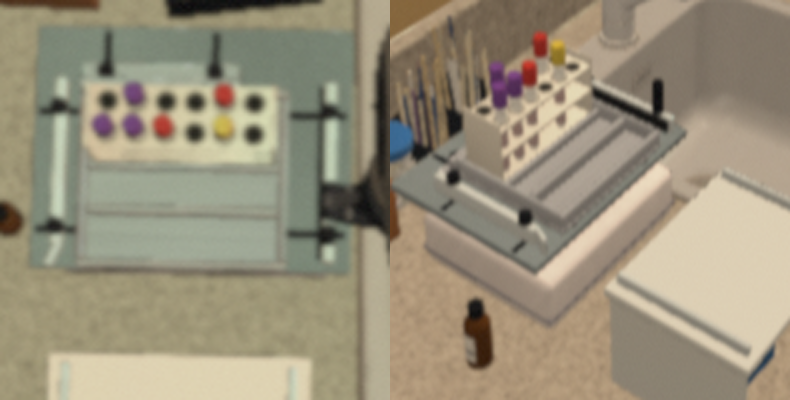

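The tray sits square against the stop, the fingers are clear, and two rays put the post at about (653, -75). Now I'll lower beside the post on its outer side.

Emit:
carry_out:
  motion:
    - {"xyz": [-2.5,0,10],"angular": [0,0,0]}
    - {"xyz": [0,0,25],"angular": [0,0,0]}
    - {"xyz": [0,0,25],"angular": [0,0,0]}
    - {"xyz": [0,0,20],"angular": [0,0,0]}
    - {"xyz": [0,0,8],"angular": [0,0,0]}
    - {"xyz": [0,0,0],"angular": [0,0,0]}
    - {"xyz": [0,-4,0],"angular": [0,0,0]}
    - {"xyz": [0,-6,0],"angular": [0,0,0]}
    - {"xyz": [0,-4,0],"angular": [0,0,0]}
    - {"xyz": [0,0,0],"angular": [0,0,0]}

```text
t: 19.02
tool_pos: [0.6536, -0.1121, 0.2969]
eef_rot: [-3.141, -0.001, -0.027]
contact_force: [-0.0, 0.1, -0.2]
width: -0.0003
grasp_force: 0.0
```

Emit:
carry_out:
  motion:
    - {"xyz": [0,-2,0],"angular": [0,0,0]}
    - {"xyz": [0,-2,0],"angular": [0,0,0]}
    - {"xyz": [0,-2,0],"angular": [0,0,0]}
    - {"xyz": [0,-2,0],"angular": [0,0,0]}

```text
t: 19.52
tool_pos: [0.6537, -0.1049, 0.2966]
eef_rot: [-3.142, 0.0, -0.029]
contact_force: [0.2, -0.9, -0.4]
width: -0.0003
grasp_force: 0.0
```

Emit:
carry_out:
  motion:
    - {"xyz": [0,-2,0],"angular": [0,0,0]}
    - {"xyz": [0,-2,0],"angular": [0,0,0]}
    - {"xyz": [0,-2,0],"angular": [0,0,0]}
    - {"xyz": [0,-2,0],"angular": [0,0,0]}

```text
t: 20.02
tool_pos: [0.654, -0.097, 0.2966]
eef_rot: [3.141, -0.0, -0.029]
contact_force: [0.2, -0.9, 0.7]
width: -0.0002
grasp_force: 1.4
```

Emit:
carry_out:
  motion:
    - {"xyz": [0,-2,0],"angular": [0,0,0]}
    - {"xyz": [0,-2,0],"angular": [0,0,0]}
    - {"xyz": [0,-2,0],"angular": [0,0,0]}
    - {"xyz": [0,-2,0],"angular": [0,0,0]}
    - {"xyz": [0,-2,0],"angular": [0,0,0]}
    - {"xyz": [0,-2,0],"angular": [0,0,0]}
    - {"xyz": [0,-2,0],"angular": [0,0,0]}
    - {"xyz": [0,-2,0],"angular": [0,0,0]}

```text
t: 21.02
tool_pos: [0.6544, -0.0809, 0.2966]
eef_rot: [3.142, 0.0, -0.029]
contact_force: [-0.2, -3.4, 0.6]
width: 0.0
grasp_force: 1.6
```

```bash
python3 look.py i; python3 -c "
import cv2,numpy as np
a=cv2.imread('pics/it.png')[100:240,190:325];b=cv2.imread('pics/is.png')[140:300,130:330]
cv2.imwrite('pics/v5.png',np.hstack([cv2.resize(a,(390,400),interpolation=2),cv2.resize(b,(400,400),interpolation=2)]))"
```

```text
{'t': np.float64(21.125), 'tool_pos': array([ 0.6544, -0.0805,  0.2966]), 'eef_rot': array([-3.141e+00,  1.000e-04, -2.800e-02]), 'contact_force': array([ 0.7657, -3.0666, -0.0622]), 'joint_pos': array([ 0.3845,  0.6549, -0.4818,  1.3204,  0.3025,  1.2383, -1.7089])}
36 [752.8   5.1]
37 [729.1  51.3]
```

View pics/v5.png

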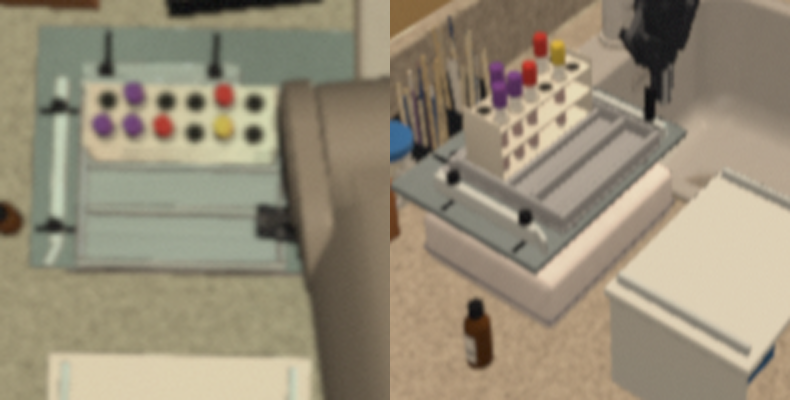

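The fingers are moving the bar at about 3 N with clean contact on the post, and the bar is near the tray's right side. I'll keep pushing.

Emit:
carry_out:
  motion:
    - {"xyz": [0,-2,0],"angular": [0,0,0]}
    - {"xyz": [0,-2,0],"angular": [0,0,0]}
    - {"xyz": [0,-2,0],"angular": [0,0,0]}
    - {"xyz": [0,-2,0],"angular": [0,0,0]}
    - {"xyz": [0,-1.5,0],"angular": [0,0,0]}
    - {"xyz": [0,-1.5,0],"angular": [0,0,0]}

```text
t: 21.88
tool_pos: [0.6547, -0.0708, 0.2966]
eef_rot: [3.14, 0.0, -0.029]
contact_force: [-1.3, -4.3, 0.9]
width: 0.0002
grasp_force: 2.4
```

Emit:
carry_out:
  motion:
    - {"xyz": [0,-1.5,0],"angular": [0,0,0]}
    - {"xyz": [0,-1.5,0],"angular": [0,0,0]}
    - {"xyz": [0,-1,0],"angular": [0,0,0]}
    - {"xyz": [0,-1,0],"angular": [0,0,0]}

```text
t: 22.38
tool_pos: [0.6548, -0.065, 0.2966]
eef_rot: [3.141, 0.0, -0.028]
contact_force: [-1.6, -5.4, 1.0]
width: -0.0001
grasp_force: 2.3
```

```bash
python3 look.py j
```

```text
{'t': np.float64(22.475), 'tool_pos': array([ 0.6548, -0.0647,  0.2966]), 'eef_rot': array([-3.1413e+00,  1.0000e-04, -2.8200e-02]), 'contact_force': array([-0.5747, -4.784 ,  0.7201]), 'joint_pos': array([ 0.3624,  0.6526, -0.4836,  1.3248,  0.3032,  1.2367, -1.7341])}
33 [752.9  12. ]
37 [729.4  58. ]
```

The tray has shifted 6.8 mm left, so the rail should be near. I'll creep from here.

Emit:
carry_out:
  motion:
    - {"xyz": [0,-0.7,0],"angular": [0,0,0]}
    - {"xyz": [0,-0.7,0],"angular": [0,0,0]}

```text
t: 22.72
tool_pos: [0.6549, -0.0637, 0.2966]
eef_rot: [3.141, 0.0, -0.029]
contact_force: [-1.6, -3.9, 0.6]
width: -0.0003
grasp_force: 2.3
```

Emit:
carry_out:
  motion:
    - {"xyz": [0,-0.5,0],"angular": [0,0,0]}
    - {"xyz": [0,-0.5,0],"angular": [0,0,0]}

```text
t: 22.98
tool_pos: [0.6549, -0.0626, 0.2966]
eef_rot: [3.142, 0.0, -0.029]
contact_force: [-0.8, -4.9, 0.5]
width: -0.0
grasp_force: 2.3
```

Emit:
carry_out:
  motion:
    - {"xyz": [0,-0.5,0],"angular": [0,0,0]}
    - {"xyz": [0,-0.5,0],"angular": [0,0,0]}

```text
t: 23.22
tool_pos: [0.6549, -0.0616, 0.2966]
eef_rot: [3.142, 0.0, -0.029]
contact_force: [-1.9, -3.6, 0.3]
width: -0.0002
grasp_force: 2.3
```

Emit:
carry_out:
  motion:
    - {"xyz": [0,-0.5,0],"angular": [0,0,0]}
    - {"xyz": [0,-0.5,0],"angular": [0,0,0]}

```text
t: 23.48
tool_pos: [0.6549, -0.0613, 0.2966]
eef_rot: [3.14, 0.0, -0.029]
contact_force: [-2.1, -5.4, 1.9]
width: -0.0001
grasp_force: 2.9
```

Emit:
carry_out:
  motion:
    - {"xyz": [0,-0.5,0],"angular": [0,0,0]}
    - {"xyz": [0,-0.5,0],"angular": [0,0,0]}

```text
t: 23.72
tool_pos: [0.6549, -0.061, 0.2966]
eef_rot: [3.139, 0.0, -0.03]
contact_force: [-0.7, -6.4, 0.7]
width: -0.0001
grasp_force: 3.4
```

Emit:
carry_out:
  motion:
    - {"xyz": [0,-0.5,0],"angular": [0,0,0]}
    - {"xyz": [0,-0.5,0],"angular": [0,0,0]}

```text
t: 23.98
tool_pos: [0.6549, -0.0608, 0.2966]
eef_rot: [3.138, 0.0, -0.031]
contact_force: [-1.1, -7.4, 1.0]
width: 0.0003
grasp_force: 3.9
```

The bar has stalled and the force is building, so the tray is on the rail. I'll snug it up a touch more and then back away.

Emit:
carry_out:
  motion:
    - {"xyz": [0,-0.5,0],"angular": [0,0,0]}
    - {"xyz": [0,-0.5,0],"angular": [0,0,0]}
    - {"xyz": [0,0,0],"angular": [0,0,0]}
    - {"xyz": [0,0,0],"angular": [0,0,0]}

```text
t: 24.48
tool_pos: [0.6549, -0.0606, 0.2966]
eef_rot: [3.137, 0.0, -0.031]
contact_force: [-1.9, -8.5, 0.9]
width: 0.0002
grasp_force: 4.2
```

Emit:
carry_out:
  motion:
    - {"xyz": [0,2,0],"angular": [0,0,0]}
    - {"xyz": [0,5,0],"angular": [0,0,0]}
    - {"xyz": [0,15,0],"angular": [0,0,0]}
    - {"xyz": [0,25,-10],"angular": [0,0,0]}
    - {"xyz": [0,30,-30],"angular": [0,0,0]}
    - {"xyz": [0,30,-30],"angular": [0,0,0]}
    - {"xyz": [0,30,-20],"angular": [0,0,0]}
    - {"xyz": [0,0,0],"angular": [0,0,0]}
    - {"xyz": [0,0,0],"angular": [0,0,0]}

```text
t: 25.6
tool_pos: [0.6513, -0.1932, 0.3858]
eef_rot: [-3.139, 0.001, -0.027]
contact_force: [-0.2, 1.0, 0.2]
width: -0.0
grasp_force: 0.0
```

```bash
python3 look.py k; python3 -c "
import cv2,numpy as np
a=cv2.imread('pics/kt.png')[100:240,190:325];b=cv2.imread('pics/ks.png')[140:300,130:330]
cv2.imwrite('pics/v6.png',np.hstack([cv2.resize(a,(390,400),interpolation=2),cv2.resize(b,(400,400),interpolation=2)]))"
```

```text
{'t': np.float64(25.7), 'tool_pos': array([ 0.6513, -0.1925,  0.3854]), 'eef_rot': array([-3.1391e+00,  1.8000e-03, -2.5400e-02]), 'contact_force': array([-0.8558, -0.1057, -0.3962]), 'joint_pos': array([ 0.5185,  0.6418, -0.4773,  1.1129,  0.2784,  1.4496, -1.5055])}
37 [752.9  15.2]
36 [729.5  61.2]
```

View pics/v6.png

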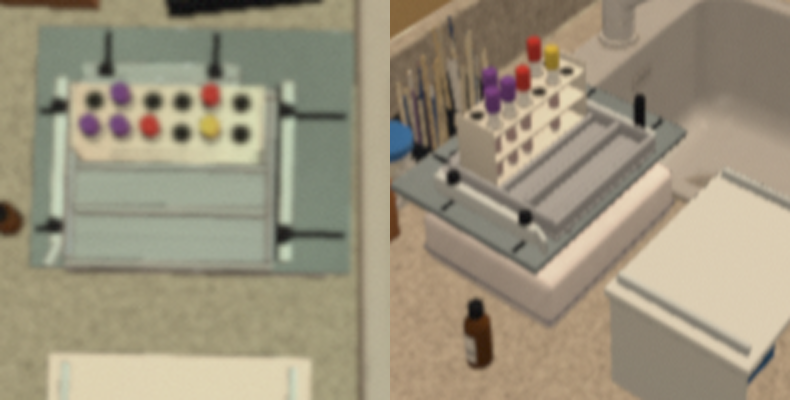

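The tray sits snug between rail and bar with its nose still at the stop (cap x is unchanged to 0.1 mm), and the fingers are clear. I'll hand it in.

```bash
python3 -c "
from plant import r
print(r.finish_job())"
```

```text
the job is handed in; nothing more can be done
None
```

I slid the tray across the gap to the end stop, clamped it snug between the bar and the side rail, and handed the job in at about 26 s; no verdict was returned, but the last pictures show it seated with the rack upright and the gripper clear.

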